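# Unlatch the tall battery pack from its charger

## Robot

A 6-joint arm with a two-finger parallel gripper is mounted at the origin on the work surface. World frame = base frame: x ahead of the robot, y to its left, z up, the work surface at z = 0. Lengths are in m, angles in rad, forces in N, time in s.
With the tool pointing down it reaches from about 0.275 to 0.875 m from the base axis. Payload 12.5 kg.
Tool frame: the origin (TCP) lies on the centre line of the jaws, within the pads' length; the fingertips stand r.finger_overhang ahead of it and the grasp point (between the pads) lies 3 mm ahead of it (r.finger_overhang is the distance from the TCP to the fingertips, in m); z points along the fingers, y is the direction in which the jaws open and shut (so a half turn about z gives the same grasp; the last joint's range is limited). The gripper opens to 85 mm and grips with 20 to 120 N. Pads are 22 mm wide; open, the fingers measure 114 mm over their backs; the gripper's body (76 mm by 85 mm) begins 54 mm behind the grasp point. The pads swing forward as they close: fully open they stand 13 mm farther back than shut.
Start: joints at [1.024, 0.351, 1.652, -0, 1.139, -0.085], TCP at [0.245, 0.492, 0.253] pointing down, gripper open.
Joint ranges: [-2.75, 2.75], [-0.79, 2.1], [0.01, 2.65], [-1.57, 4.71], [0.07, 3.14], [-2.87, 2.87]. Speed limits (rad/s): [2.22, 2.22, 2.79, 3.14, 3.14, 3.14].

## Interface

Orientations are given as a unit quaternion [x, y, z, w].
In Python, from cell import r, optics gives the robot as it stands. The module is installed in compiled form; this text tells all that it offers. Calls block until the motion is done:
- r.move_to(position, orientation): joint-space move of the TCP to a pose.
- r.move_linear(position, rot=None, vel=0.15): straight line of the TCP; rot=None keeps the orientation; vel is the mean speed in m/s.
- r.set_joints(angles): joint-space move.
- r.set_gripper(opening, squeeze=None): opening from 0.0 (shut) to 1.0 (fully open); squeeze is the grip in N (None keeps the last); returns when the fingers have stopped.
- r.sleep(seconds).
- r.inverse_kinematics(position, orientation): joint angles nearest the present ones, or None.
- optics.get_image(name): name is "scene" or "top" or "wrist"; returns a dict with "pixels" (420x560x3 uint8, red, green, blue), "depth" (420x560 float32, m along the optical axis (not along the pixel's ray), 0 where there is no reading), "fx", "fy", "cx", "cy" (pixels), "D" ([k1, k2, p1, p2, k3] as OpenCV has them; the pictures are not rectified), "camera_from_world" (4x4, takes a point from world to camera coordinates); the wrist camera has in their place "mount" (4x4, takes a point from camera to tool coordinates, whose origin is the TCP and whose axes are the flange's). Camera axes: x right, y down, z forward; pixel columns grow to the right and rows downward; lengths in m; the calibration is good to about 2 mm. A picture is of the moment at which its call begins: read the wrist's pose just before it.
A pose or a line that the arm cannot do raises r.PlanningError and nothing moves.
- r.hand_in(): hands the job in, once; it reports no verdict.
Readings, each from a call of its own:
- r.current_t(): time.
- r.current_q(): joint angles.
- r.current_qvel(): joint speeds.
- r.current_effort(): joint torques, N m.
- r.current_tool_pos(): TCP position.
- r.current_ee_rot(): TCP orientation.
- r.current_contact_force(): force on the tool from outside, world axes, zero at the start.
- r.current_torque(): the same for the moment, N m.
- r.current_opening(): opening from 0.0 (shut) to 1.0 (fully open).
Only numpy, scipy, OpenCV 4.12 (cv2) and the standard library are available. Lean on these libraries where they do the work, as an engineer would, in place of code of your own. Each camera call takes 0.05 s, during which the arm holds its last target.

## Task

Two grey battery packs stand latched in white charging docks on the lab bench. Take out the taller one: press its black sprung tab fully inward, lift the pack straight up out of its dock while the tab stays pressed, and set it down standing upright in the steel tray, without dropping it. Leave the shorter pack in its dock.

Things in the scene. Friction and masses are not known exactly. Their poses are not given: they have to be found in the camera images.
- pack_tall: Taller grey battery pack, 115 mm high, about 0.4 kg. Origin: centre of underside, z up, x towards its black snap tab. Body x -22 to 16, y -20 to 20 mm (foot, to z 40, reaches x 30). Its lowest 44 mm sit in a fixed white dock (floor 8 mm, rim 52 mm above the bench, foot 86 x 64 mm, 1.5 mm play); latched until the tab is pressed. Lift 50 mm to clear the dock. Pinch tab and x = -22 face at z 65 to 100 mm.
- tab_tall (a joint): Press of the taller pack's tab towards the pack (along its -x), m: 0 free, 0.010 at its stop. Upright black plate, 24 mm wide, 4 thick, z 18 to 105 mm, outer face at pack x 32 mm free, 22 pressed. Spring: 2 N to start, 8 N at the stop. A tooth on it (z 24 to 34, out to x 38 mm) hooks under the dock's rim with 2 mm of lift; it is clear from 0.008 on.
- pack_short: Shorter battery pack, 85 mm high, latched in a second dock like the first; leave it alone. Same plan, origin and axes as the taller pack, its black tab up to z 75 mm. Either pack may be in the left or the right dock.
- tray: Open shallow stainless steel tray, fixed to the bench, empty: outside 160 mm (its x) by 200 mm (its y), 20 mm high, walls and floor 5 mm thick. Origin at the centre of its underside, z up.

How it is judged:
On the way, in this order (a step that is already met when the one before it is completed fails the run):
1. The taller pack's tab is pressed in by more than 6.5 mm while the pack is still down in its dock (value of joint tab_tall above 0.0065 m and height (world z) of pack_tall below 0.016 m), for 0.05 s.
2. The taller pack is lifted clear of its dock: underside more than 60 mm above the bench (height (world z) of pack_tall above 0.06 m), for 0.1 s.
At the end, for the whole second after the job is handed in: The taller pack stands upright (within 6 degrees) on the tray's floor, its underside's centre within 60 mm (tray x) and 78 mm (tray y) of the tray's centre, at rest and released; the shorter pack is still latched in its dock, less than 12 mm from where it was (x of pack_tall in the frame of tray between -0.06 and 0.06 m and y of pack_tall in the frame of tray between -0.078 and 0.078 m and z of pack_tall in the frame of tray between 0.002 and 0.01 m and angle between pack_tall's own z axis and vertical below 0.1 rad and linear speed of pack_tall below 0.02 m/s and contact force between the fingers and pack_tall below 0.1 N and distance of pack_short from where it was at the start of the episode below 0.012 m); the robot touches nothing.
It fails at once if The shorter pack is moved by 12 mm or more (distance of pack_short from where it was at the start of the episode above 0.012 m).
It fails at once if The taller pack is dropped: out of the fingers with its underside more than 30 mm above the bench (height (world z) of pack_tall above 0.03 m and contact force between the fingers and pack_tall below 0.05 N).
It also fails if it takes over 40 s, if anything falls off the work surface, if the arm or the gripper's body presses on something with over 40 N, if the wrist force passes 120 N, or if a joint passes its speed limit or range.

## Working session

There is one attempt and no reset: what is moved stays moved. The work goes in short steps, each a Python script; the robot and the scene stay as the last script left them, time stands still between calls to the robot, and variables do not carry over. Pictures are saved under pics/ and viewed, and the job is handed in when it is done.

```bash
mkdir -p pics
python3 - <<'E'
from cell import r, optics
import cv2,numpy as np,pickle
print(r.current_t(), r.finger_overhang, r.current_ee_rot())
d={}
for n in ["scene","top","wrist"]:
    im=optics.get_image(n); d[n]=im
    cv2.imwrite(f"pics/{n}0.png",im["pixels"][:,:,::-1])
    print(n,im["fx"],im["cx"],im["cy"],im["D"],im.get("camera_from_world"),im.get("mount"))
pickle.dump(d,open("d0.pkl","wb"))
E
```

```text
0.0 0.022 [ 2.28867958e-01  9.73457289e-01 -5.77539129e-04 -1.75883472e-04]
scene 449.69353496184317 290.5885439341862 206.46027727756623 [0.00512515 0.         0.         0.         0.        ] [[ 0.32436548  0.94570197 -0.02085242 -0.16103267]
 [ 0.56047804 -0.20990247 -0.80112753 -0.27729584]
 [-0.76200486  0.24817079 -0.5981303   1.29168559]
 [ 0.          0.          0.          1.        ]] None
top 381.2898743000981 278.4361356827017 213.21281416723002 [-0.1101178  0.         0.         0.         0.       ] [[-0.06624505 -0.99779073 -0.00502414  0.03520333]
 [-0.97550385  0.06582231 -0.20990394  0.53797205]
 [ 0.20977091 -0.00900403 -0.9777091   0.73210622]
 [ 0.          0.          0.          1.        ]] None
wrist 343.5502951734094 278.4684384100599 206.626229806569 [-0.07189778  0.          0.          0.          0.        ] None [[-5.34380473e-04 -9.51190239e-01 -3.08604673e-01  7.99001354e-02]
 [ 9.99999856e-01 -4.96020816e-04 -2.02752077e-04 -9.13831408e-04]
 [ 3.97814551e-05 -3.08604737e-01  9.51190367e-01 -1.20112044e-01]
 [ 0.00000000e+00  0.00000000e+00  0.00000000e+00  1.00000000e+00]]
```

View pics/scene0.png

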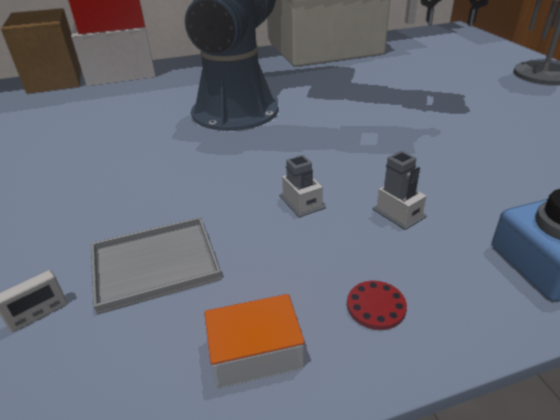

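View pics/top0.png

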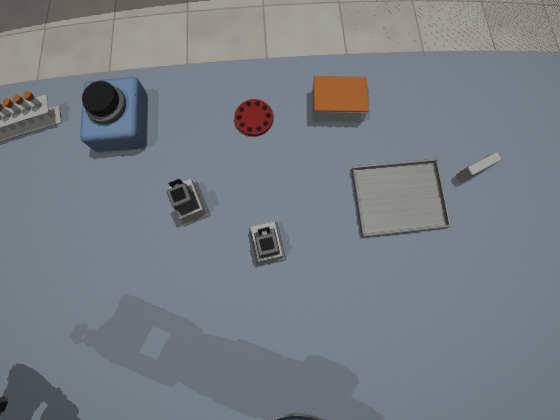

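View pics/wrist0.png

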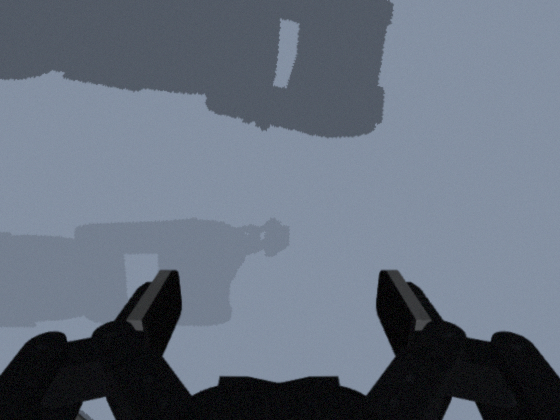

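The taller pack is on the left in the top view, at about (180,195), with its tab towards the top edge at (176,183). The short pack is at (267,243) and the tray at (400,198). I'll enlarge these areas and use depth.

```bash
cat > h.py <<'E'
import cv2,numpy as np,pickle
def pts(im,T=None,u=None,v=None):
    K=np.array([[im["fx"],0,im["cx"]],[0,im["fy"],im["cy"]],[0,0,1]])
    h,w=im["depth"].shape
    uu,vv=np.meshgrid(np.arange(w),np.arange(h))
    p=cv2.undistortPoints(np.stack([uu,vv],-1).reshape(-1,1,2).astype(float),K,np.array(im["D"])).reshape(h,w,2)
    z=im["depth"]
    P=np.dstack([p[...,0]*z,p[...,1]*z,z])
    if T is None: T=np.linalg.inv(im["camera_from_world"])
    return P@T[:3,:3].T+T[:3,3]
def proj(im,X,C=None):
    C=im["camera_from_world"] if C is None else C
    K=np.array([[im["fx"],0,im["cx"]],[0,im["fy"],im["cy"]],[0,0,1]])
    rv,_=cv2.Rodrigues(C[:3,:3].copy())
    return cv2.projectPoints(np.array(X,float),rv,C[:3,3].copy(),K,np.array(im["D"]))[0].reshape(-1,2)
E
python3 - <<'E'
from h import *
d=pickle.load(open("d0.pkl","rb"));im=d["top"];P=pts(im)
def comp(mask,name,minn=15):
    n,l,s,c=cv2.connectedComponentsWithStats(mask.astype(np.uint8))
    for i in range(1,n):
        if s[i,4]>minn:
            q=P[l==i]; print(name,c[i].round(),s[i,4],"zmed",np.median(q[:,2]).round(4),cv2.minAreaRect(q[:,:2].astype(np.float32)))
v=im["depth"]>0
roi=np.zeros(v.shape,bool);roi[140:280,140:460]=1
comp(v&roi&(P[...,2]>.115)&(P[...,2]<.135),"talltop")
comp(v&roi&(P[...,2]>.085)&(P[...,2]<.1),"shorttop")
comp(v&roi&(P[...,2]>.045)&(P[...,2]<.06),"rim")
comp(v&roi&(P[...,2]>.012)&(P[...,2]<.03),"tray")
p=im["pixels"][:,:,::-1]
a=cv2.resize(p[165:230,150:220],None,fx=8,fy=8,interpolation=cv2.INTER_CUBIC)
cv2.imwrite("pics/crop_tall.png",a)
s=d["scene"]["pixels"][:,:,::-1]
cv2.imwrite("pics/crop_scene.png",cv2.resize(s[140:235,270:440],None,fx=4.5,fy=4.5,interpolation=cv2.INTER_CUBIC))
E
```

```text
talltop [179. 195.] 399 zmed 0.1224 ((0.5748178958892822, 0.19066229462623596), (0.03836815804243088, 0.04080545902252197), 18.564599990844727)
shorttop [177. 184.] 25 zmed 0.097 ((0.6034708023071289, 0.20030131936073303), (0.0045546479523181915, 0.023236773908138275), 21.676265716552734)
shorttop [186. 205.] 50 zmed 0.0931 ((0.5625981092453003, 0.180935800075531), (0.018382413312792778, 0.04276001825928688), 50.14519119262695)
shorttop [267. 244.] 398 zmed 0.0922 ((0.4720326066017151, 0.02650935761630535), (0.03793569654226303, 0.039928752928972244), 9.482342720031738)
rim [191. 201.] 236 zmed 0.0508 ((0.5869957804679871, 0.19448335468769073), (0.07594757527112961, 0.050791434943675995), 17.9373779296875)
rim [265. 239.] 352 zmed 0.0509 ((0.48408257961273193, 0.028562147170305252), (0.07444898039102554, 0.05183735489845276), 9.506265640258789)
tray [143. 144.] 28 zmed 0.0176 ((0.7331594824790955, 0.3005034923553467), (0.0054590655490756035, 0.020208166912198067), 55.72199630737305)
tray [402. 196.] 834 zmed 0.0183 ((0.5687171220779419, -0.27482888102531433), (0.16195043921470642, 0.20144549012184143), 2.263648271560669)
tray [194. 216.] 57 zmed 0.0207 ((0.5525301694869995, 0.18217302858829498), (0.006245539989322424, 0.04923764616250992), 26.088430404663086)
```

View pics/crop_tall.png

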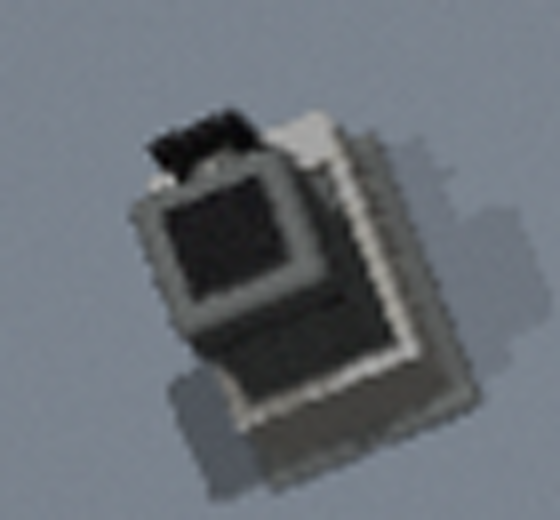

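View pics/crop_scene.png

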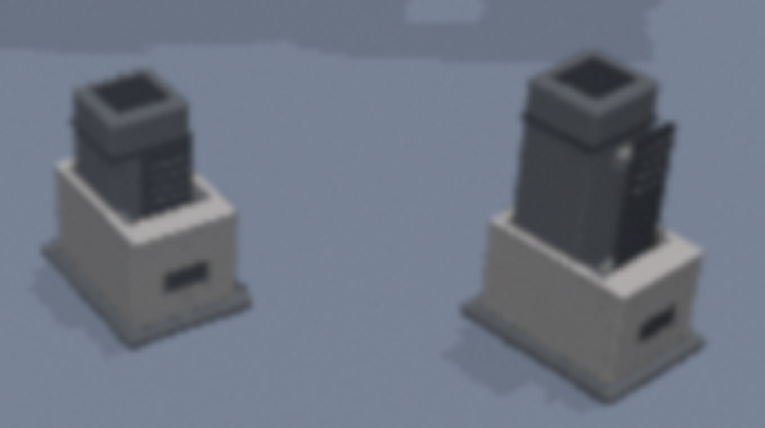

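Run:
```python
from cell import r, optics
from h import *
from scipy.spatial.transform import Rotation as R
yaw=np.deg2rad(18.5)
def ori(y,s=1):
    ty=s*np.array([np.cos(y),np.sin(y),0]);tz=np.array([0,0,-1.]);tx=np.cross(ty,tz)
    return R.from_matrix(np.stack([tx,ty,tz],1)).as_quat()
ex=np.array([np.cos(yaw),np.sin(yaw),0])
o=np.array([.5776,.1917,0])
for s in (1,-1):
    for p in [(*o[:2],.3),(*o[:2],.09),(.5687,-.2748,.3)]:
        print(s,r.inverse_kinematics(list(p),ori(yaw,s)))
print(r.current_q())
```

```text
1 [ 2.43969707e-01  4.17802498e-01  1.43563341e+00 -4.44089210e-16
  1.28815675e+00 -7.89162043e-02]
1 [ 2.43969707e-01  6.55589420e-01  1.61168029e+00 -4.44089210e-16
  8.74322940e-01 -7.89162043e-02]
1 [-5.23811159e-01  4.62224449e-01  1.36877094e+00 -4.44089210e-16
  1.31059726e+00 -8.46697070e-01]
-1 None
-1 None
-1 [-5.23811159e-01  4.62224449e-01  1.36877094e+00 -4.44089210e-16
  1.31059726e+00  2.29489558e+00]
[ 1.02436478e+00  3.51085300e-01  1.65224445e+00 -3.33250029e-05
  1.13909619e+00 -8.46355122e-02]
```

```bash
cat >> h.py <<'E'
from scipy.spatial.transform import Rotation as R
def ori(y,s=1):
    ty=s*np.array([np.cos(y),np.sin(y),0]);tz=np.array([0,0,-1.]);tx=np.cross(ty,tz)
    return R.from_matrix(np.stack([tx,ty,tz],1)).as_quat()
def wrist(r,optics):
    p=np.array(r.current_tool_pos());q=r.current_ee_rot()
    im=optics.get_image("wrist")
    T=np.eye(4);T[:3,:3]=R.from_quat(q).as_matrix();T[:3,3]=p
    im["T"]=T@np.array(im["mount"]);return im
E
python3 - <<'E'
from cell import r, optics
from h import *
yaw=np.deg2rad(18.5)
r.move_to([.5776,.1917,.27],ori(yaw))
im=wrist(r,optics);pickle.dump(im,open("w1.pkl","wb"))
P=pts(im,im["T"])
cv2.imwrite("pics/w1.png",im["pixels"][:,:,::-1])
v=im["depth"]>0
for lo,hi in ((.112,.135),(.098,.1105),(.105,.117),(.044,.058)):
    n,l,s,c=cv2.connectedComponentsWithStats((v&(P[...,2]>lo)&(P[...,2]<hi)).astype(np.uint8))
    for i in range(1,n):
        if s[i,4]>40:
            q=P[l==i];print(lo,c[i].round(),s[i,4],np.median(q,0).round(4),cv2.minAreaRect(q[:,:2].astype(np.float32)))
print(r.current_t())
E
```

```text
0.112 [276. 196.] 2213 [0.5736 0.1926 0.1226] ((0.5743070244789124, 0.19033096730709076), (0.03809639811515808, 0.04047025740146637), 19.570791244506836)
0.112 [315. 195.] 82 [0.6051 0.2016 0.1126] ((0.6049451231956482, 0.20143693685531616), (0.0035986837465316057, 0.023634299635887146), 18.191486358642578)
0.098 [550.  98.] 1343 [0.7639 0.341  0.1038] ((0.768686830997467, 0.34190869331359863), (0.021393368020653725, 0.07544396817684174), 29.821144104003906)
0.098 [275. 171.] 144 [0.5672 0.2089 0.1055] ((0.5679709315299988, 0.20824936032295227), (0.03804117068648338, 0.0030254151206463575), 19.906862258911133)
0.098 [312. 189.] 56 [0.6022 0.2041 0.1022] ((0.6030141711235046, 0.20152579247951508), (0.0032557251397520304, 0.02255167067050934), 10.416753768920898)
0.105 [556.  98.] 227 [0.7665 0.3421 0.1091] ((0.7667807936668396, 0.34373313188552856), (0.009528261609375477, 0.04115227609872818), 29.251619338989258)
0.105 [276. 172.] 156 [0.5682 0.2094 0.1099] ((0.5679308176040649, 0.20823483169078827), (0.037955813109874725, 0.0030254151206463575), 19.906862258911133)
0.105 [314. 193.] 
[... 204 characters left out ...]
0.3531041443347931), (0.03481333702802658, 0.13102057576179504), 15.382786750793457)
0.044 [524. 157.] 92 [0.8086 0.2946 0.0508] ((0.8095145225524902, 0.29459622502326965), (0.0004317930433899164, 0.0994872972369194), 89.97157287597656)
0.044 [300. 165.] 1146 [0.599  0.2128 0.0512] ((0.5857894420623779, 0.194782555103302), (0.07410574704408646, 0.05164898931980133), 19.595186233520508)
0.044 [304. 200.] 63 [0.6091 0.1783 0.0508] ((0.6090322136878967, 0.17776629328727722), (0.01129943784326315, 0.004010723438113928), 20.612215042114258)
0.044 [162. 275.] 861 [0.4869 0.0475 0.0511] ((0.4834185242652893, 0.02821224182844162), (0.07424524426460266, 0.05296726152300835), 8.565742492675781)
1.8417
```

View pics/w1.png

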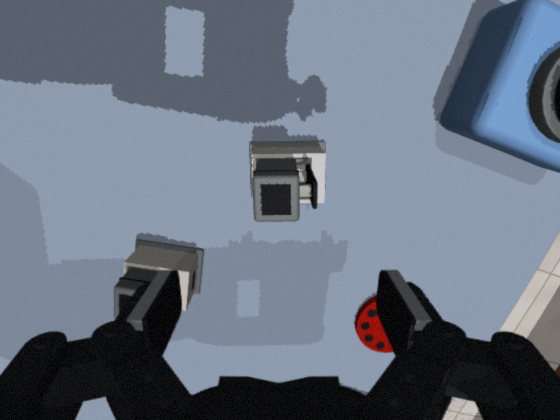

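Wrist depth agrees with the top camera: the pack top is centred at pixel (276,196), the tab at (315,195), and yaw is about 19.5°. Next: descend and pinch.

Run:
```python
from cell import r, optics
from h import *
yaw=np.deg2rad(19.5);o=[.5771,.1913]
r.move_to([*o,.2],ori(yaw))
r.move_linear([*o,.088],vel=.1)
print(r.current_t(),r.current_contact_force())
for g in (.75,.68,.62,.57,.53,.5,.4):
    r.set_gripper(g,squeeze=40);print(g,r.current_opening(),np.round(r.current_contact_force(),2))
print(r.current_t(),r.current_tool_pos())
im=wrist(r,optics);cv2.imwrite("pics/w2.png",im["pixels"][:,:,::-1])
im=optics.get_image("scene");cv2.imwrite("pics/s2.png",cv2.resize(im["pixels"][100:250,330:480,::-1],None,fx=4,fy=4,interpolation=cv2.INTER_CUBIC))
```

```text
3.4917 [-0.07866776  0.66410294  0.26494292]
0.75 0.7521523110966295 [1.81 0.67 2.6 ]
0.68 0.6792040158639511 [3.24 1.02 2.76]
0.62 0.6186448035812678 [4.36 1.15 4.3 ]
0.57 0.5705508898790508 [5.12 1.68 4.11]
0.53 0.5342470513120121 [4.55 2.16 4.6 ]
0.5 0.5052305403254912 [5.23 1.75 6.52]
0.4 0.48498065498341086 [ 3.39  1.7  11.42]
5.175 [0.57829103 0.19158092 0.0892236 ]
```

View pics/w2.png

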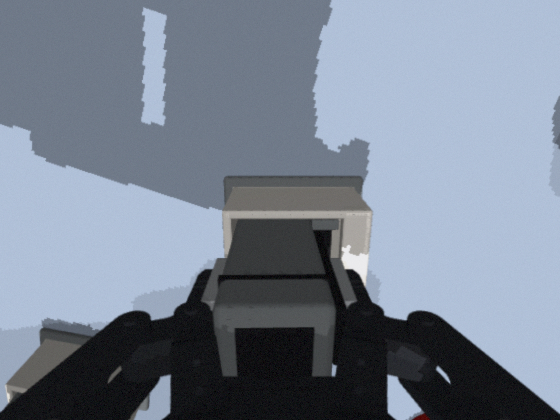

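View pics/s2.png

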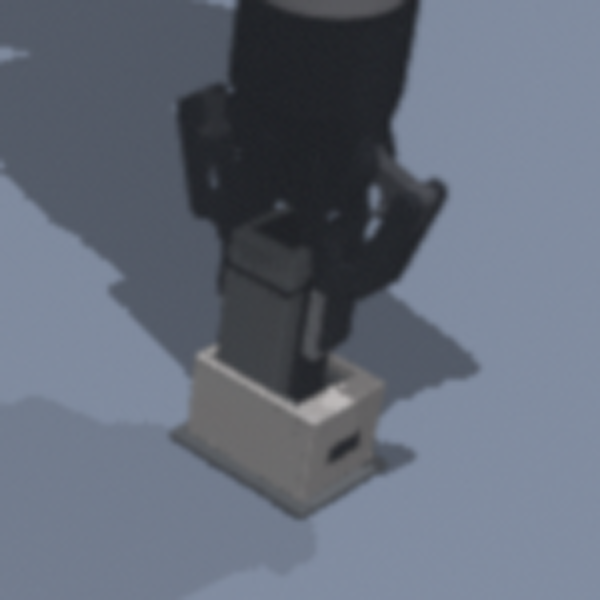

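Both fingers have stopped on the pack, with the right pad on the black tab in the scene crop near (335,310). I'll lift gently and watch the force.

Run:
```python
from cell import r, optics
from h import *
r.set_gripper(.3,squeeze=55);print(r.current_opening(),np.round(r.current_contact_force(),1))
p=np.array(r.current_tool_pos())
for dz in (.001,.003,.006,.012,.03):
    r.move_linear([p[0],p[1],.088+dz],vel=.03)
    f=np.round(r.current_contact_force(),1);print(dz,f,r.current_opening())
    if f[2]<-25: break
im=optics.get_image("scene");cv2.imwrite("pics/s3.png",cv2.resize(im["pixels"][100:250,330:480,::-1],None,fx=4,fy=4,interpolation=cv2.INTER_CUBIC))
print(r.current_t())
```

```text
0.4763276669968885 [ 2.9  1.2 14.3]
0.001 [ 0.2  0.9 10.1] 0.4720127223171012
0.003 [ 2.1 -0.4 -1.9] 0.4754341239362321
0.006 [-0.2  0.4 -2. ] 0.4707552905238768
0.012 [ 0.1 -1.4 -2.2] 0.4701306589555175
0.03 [ 0.2 -1.  -2.5] 0.47489472559194873
7.3917
```

View pics/s3.png

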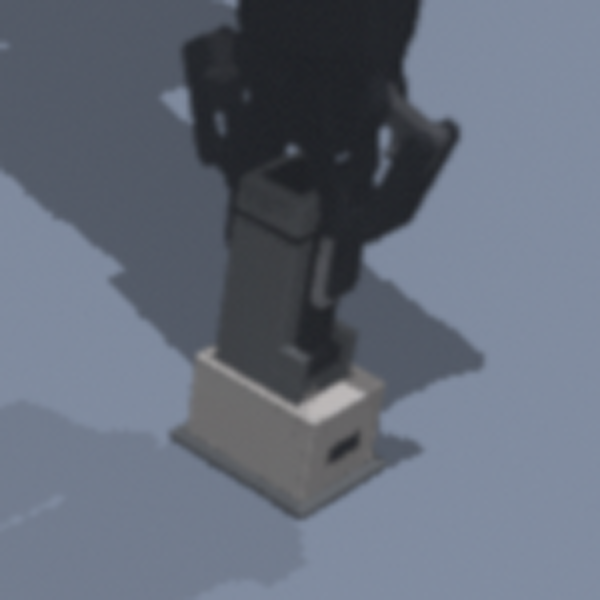

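The latch is clear: force is about the pack's weight only, and the foot is rising out of the dock. I'll carry it to the tray.

Run:
```python
from cell import r, optics
from h import *
p=np.array(r.current_tool_pos())
r.move_linear([p[0],p[1],.20],vel=.1)
print(r.current_contact_force(),r.current_opening())
r.move_linear([p[0],p[1],.24],vel=.1)
r.move_linear([.569,-.275,.24],vel=.15)
r.move_linear([.569,-.275,.12],vel=.12)
print(r.current_t(),r.current_tool_pos(),r.current_ee_rot(),r.current_contact_force(),r.current_opening())
im=optics.get_image("scene");cv2.imwrite("pics/s4.png",cv2.resize(im["pixels"][100:310,70:280,::-1],None,fx=2.8,fy=2.8,interpolation=cv2.INTER_CUBIC))
```

```text
[-0.55880921 -0.63626432 -2.02739745] 0.47548712599439336
13.3167 [ 0.56940648 -0.27523759  0.12085452] [5.77146599e-01 8.16640244e-01 7.34277968e-05 7.13443368e-04] [ 0.62546928  0.19898464 -1.5319322 ] 0.4746037240296025
```

View pics/s4.png

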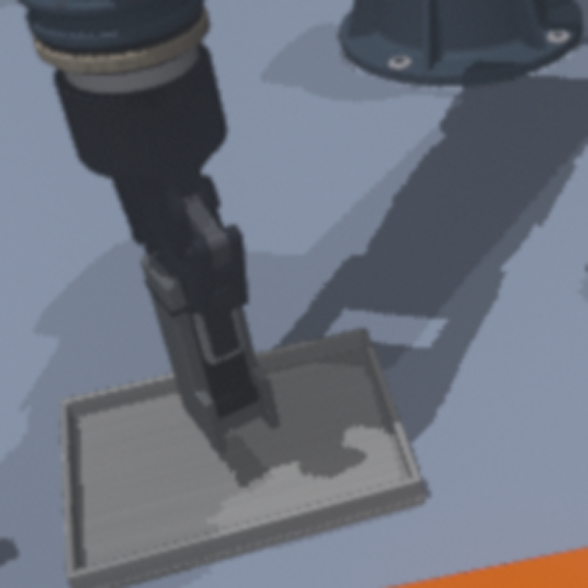

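Run:
```python
from cell import r, optics
from h import *
r.move_linear([.569,-.275,.093],vel=.06)
f0=np.array(r.current_contact_force());print(f0)
for z in np.arange(.092,.078,-.001):
    r.move_linear([.569,-.275,z],vel=.02)
    f=np.array(r.current_contact_force());print(round(z,4),f.round(1),r.current_tool_pos()[2].round(4))
    if f[2]-f0[2]>5: break
im=optics.get_image("scene");cv2.imwrite("pics/s5.png",cv2.resize(im["pixels"][100:310,70:280,::-1],None,fx=2.8,fy=2.8,interpolation=cv2.INTER_CUBIC))
print(r.current_t())
```

```text
[ 0.10479439 -0.13901815 -2.96709143]
0.092 [-0.2  0.9 -2.7] 0.0922
0.091 [ 0.3 -0.4 -2.6] 0.091
0.09 [ 1.1  0.5 -3.2] 0.0899
0.089 [-0.1 -0.2 -2.3] 0.0889
0.088 [ 1.4  0.3 -2.5] 0.0879
0.087 [-0.2 -0.7 -2.6] 0.0871
0.086 [-2.5  0.3  6.5] 0.0869
15.7667
```

View pics/s5.png

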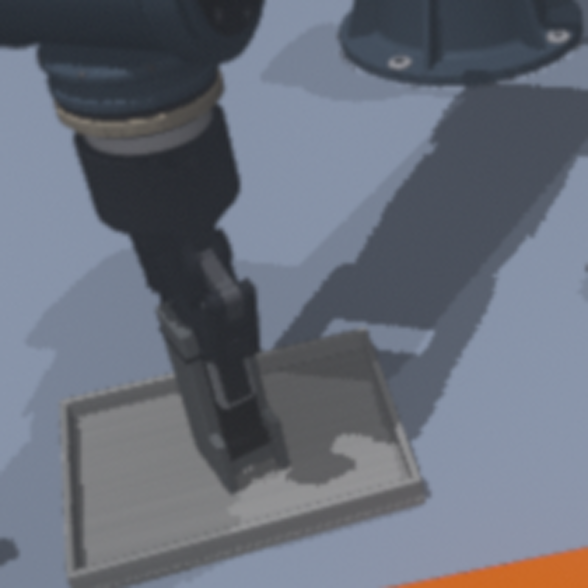

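The pack touched the tray floor at the expected height. I'll release it slowly.

Run:
```python
from cell import r, optics
from h import *
r.set_gripper(.44,squeeze=20)
for g in np.arange(.48,.80,.02):
    r.set_gripper(g)
    if g>.47 : print(round(g,2),r.current_opening().round(3),np.round(r.current_contact_force(),1))
r.set_gripper(1.0)
print(r.current_t())
im=wrist(r,optics);cv2.imwrite("pics/w6.png",im["pixels"][:,:,::-1])
im=optics.get_image("scene");cv2.imwrite("pics/s6.png",cv2.resize(im["pixels"][100:310,70:280,::-1],None,fx=2.8,fy=2.8,interpolation=cv2.INTER_CUBIC))
```

```text
Traceback (most recent call last):
AttributeError: 'float' object has no attribute 'round'
```

Run:
```python
from cell import r, optics
from h import *
for g in np.arange(.50,.80,.02):
    r.set_gripper(g)
    print(round(g,2),round(r.current_opening(),3),np.round(r.current_contact_force(),1))
r.set_gripper(1.0)
print(r.current_t())
im=wrist(r,optics);cv2.imwrite("pics/w6.png",im["pixels"][:,:,::-1])
im=optics.get_image("scene");cv2.imwrite("pics/s6.png",cv2.resize(im["pixels"][100:310,70:280,::-1],None,fx=2.8,fy=2.8,interpolation=cv2.INTER_CUBIC))
```

```text
0.5 0.505 [-0.3  0.3  2.4]
0.52 0.524 [-0.2  0.  -2.9]
0.54 0.54 [-0.1 -0.5 -3. ]
0.56 0.557 [-0.1 -0.8 -2.8]
0.58 0.579 [ 1.3 -0.1 -2.5]
0.6 0.599 [ 0.6  0.8 -0.5]
0.62 0.619 [ 0.8  0.8 -0.4]
0.64 0.639 [ 1.8 -0.4 -0.2]
0.66 0.659 [1.4 0.1 0.8]
0.68 0.682 [ 0.5 -0.4 -0.3]
0.7 0.703 [ 0.2 -0.3  0.6]
0.72 0.722 [-0.2 -0.5  0. ]
0.74 0.737 [-0.1  0.4  0.9]
0.76 0.763 [-0.3  0.4  1.3]
0.78 0.778 [ 0.3 -0.5 -0.4]
0.8 0.797 [-0.   0.8 -0. ]
19.9833
```

View pics/w6.png

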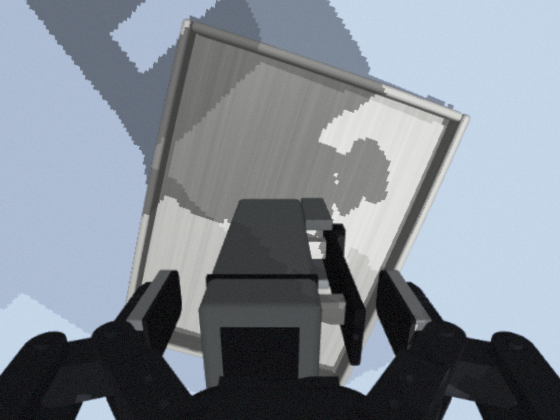

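View pics/s6.png

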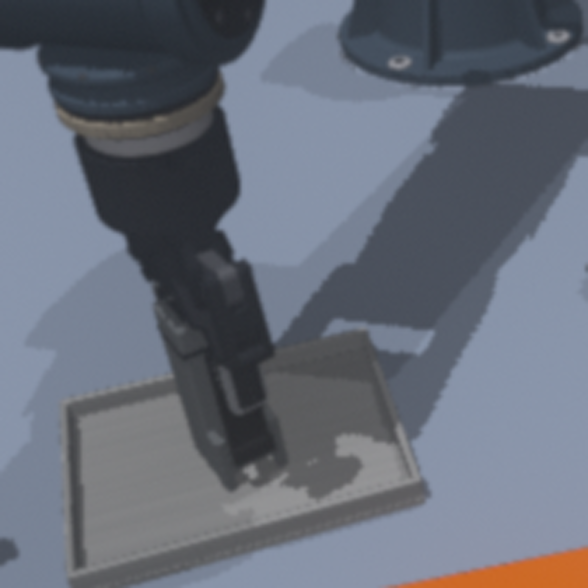

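The pack is standing, and both pads are clear of it (body x≈205-320 px against pads at 150 and 400). I'll back off straight up and check.

Run:
```python
from cell import r, optics
from h import *
r.move_linear([.569,-.275,.26],vel=.1)
im=wrist(r,optics);P=pts(im,im["T"]);v=im["depth"]>0
n,l,s,c=cv2.connectedComponentsWithStats((v&(P[...,2]>.111)&(P[...,2]<.13)).astype(np.uint8))
for i in range(1,n):
    if s[i,4]>100:
        q=P[l==i];print(c[i].round(),s[i,4],np.median(q,0).round(4),cv2.minAreaRect(q[:,:2].astype(np.float32)))
        A=np.c_[q[:,:2]-q[:,:2].mean(0),np.ones(len(q))];k=np.abs(q[:,2]-np.median(q[:,2]))<.004
        print("slope",np.linalg.lstsq(A[k],q[k,2],rcond=None)[0])
cv2.imwrite("pics/w7.png",im["pixels"][:,:,::-1])
r.move_linear([.40,-.275,.30],vel=.2)
im=optics.get_image("top");P=pts(im);cv2.imwrite("pics/t7.png",im["pixels"][:,:,::-1]);v=im["depth"]>0
for lo,hi in ((.085,.1),(.112,.13)):
  n,l,s,c=cv2.connectedComponentsWithStats((v&(P[...,2]>lo)&(P[...,2]<hi)).astype(np.uint8))
  for i in range(1,n):
    if s[i,4]>200: print("top",lo,c[i].round(),s[i,4],cv2.minAreaRect(P[l==i][:,:2].astype(np.float32)))
print(r.current_t())
```

```text
[272. 198.] 2312 [ 0.5618 -0.2752  0.1197] ((0.5621107220649719, -0.2765742242336273), (0.03795637562870979, 0.03920070827007294), 19.698942184448242)
slope [ 0.00467814 -0.01290012  0.11957478]
top 0.085 [112. 121.] 328 ((0.7599743604660034, 0.35111817717552185), (0.06492685526609421, 0.11608637124300003), 18.15983772277832)
top 0.085 [267. 244.] 399 ((0.4721367061138153, 0.026578441262245178), (0.03794121369719505, 0.0398646704852581), 9.187643051147461)
top 0.112 [416. 186.] 389 ((0.5635637640953064, -0.274867445230484), (0.038757357746362686, 0.04077252000570297), 18.39527130126953)
23.0917
```

View pics/t7.png

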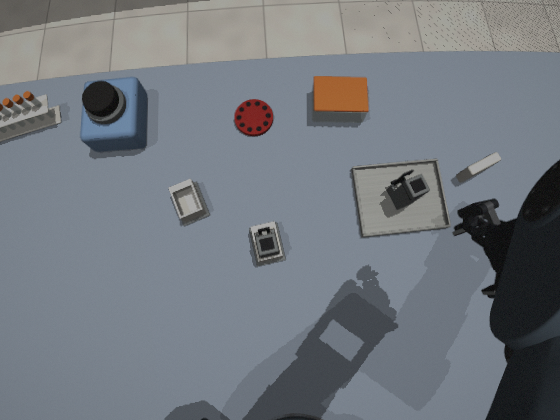

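View pics/w7.png

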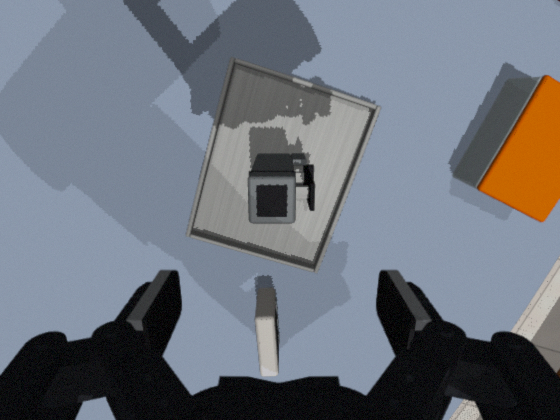

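The pack stands in the tray at about (417,186) in the top view. Its top is level to within 0.8° at z = 0.120, so its underside is on the tray floor, and its origin is within about 5 mm of the tray centre. The left dock is empty and the short pack hasn't moved, still at (267,244).

Run:
```python
from cell import r
r.sleep(.3);print(r.current_contact_force(),r.current_t());r.hand_in()
```

```text
[0.26671624 0.63961732 0.00390164] 23.3917
the job is handed in; nothing more can be done
```

I took the taller pack out of the left dock and set it standing in the steel tray. I then handed the job in at 23.4 s; no verdict is reported.

**Removal:** I pinched the tab and the opposite face until the fingers stopped. I took that as the tab being fully in, since its travel can't be read directly. The pack then came up with only about 2–3 N on the wrist, so the latch was clear. I lowered it until the wrist felt the tray floor and opened the gripper in small steps.

**Last checks:**
- **Pack position:** the top is at z ≈ 0.120, which puts the underside on the tray floor. It is tilted under 1° and its origin is about 5 mm from the tray centre.
- **Camera agreement:** the top and wrist cameras agree within about 2 mm.
- **Shorter pack:** it is still in its dock, with a measured shift of about 0.1 mm.
- **Arm:** it is clear of everything, with the wrist force at noise level.

None of these checks failed. While the gripper was opening, the wrist read about −3 N for a few steps. The pads may have briefly carried the pack's weight within about 2 mm of the floor before letting go.

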